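# Set the end stop of a wine-bottle labelling jig

### The job

Set up the labelling jig for the bottle: with the outside of your fingers, push the dark wooden end stop from behind, along its rail towards the lying bottle, until its spring plunger drops into the notch, and leave it seated there without driving it past the notch. Do not grip the stop, do not touch its plunger or the cork pad on its front, and leave the bottles, the glass and the label roll where they are.

Things in the scene. Friction and masses are not known exactly. Their poses are not given: they have to be found in the camera images.
- jig: labelling jig, fixed: oak board 190 (x) x 740 (y) x 18 mm, y from -300 to +440. Origin on the table under the rail's centre line; z up, +y along the rail to the lying bottle (the push direction). Two guide rails (tops 32 mm above the table, 14 mm wide, at x -36 and +36) run from y -285 to +55; past y +77 two steel bars cradle the bottle. Place and yaw vary
- notch (a point): point on the axis where the plunger stands when seated, 30 mm above the table, level with the index bar's top; y axis = jig +y. It lies in a dark V notch across the bar, 14 mm long at the top, 7 mm deep, slope 40 degrees on the side the stop comes from, 50 degrees on the far side
- index_bar: aluminium index bar, fixed, lying along the rail between the guide rails, 24 mm wide, 12 mm high, top 30 mm above the table, with the V notch in it; origin on its underside below notch, axes as the jig. Its place along the rail varies by 60 mm
- stop (a joint): travel of the end stop, m, 0 to 0.26, growing towards the bottle; plunger axis at jig y = -0.200 + this. It stays where left and cannot leave the rail. Pushing takes 2 to 3 N; at the notch resistance vanishes and the spring pulls the stop the last 6 mm in by itself; going on then takes about 13 to 17 N, beyond which it climbs out on the far side
- stop_back (a point): centre of the flat back face (the face to push) of the stop, a dark wooden block 104 mm wide across the rail, 50 mm long along it (plus an 8 mm cork pad in front), from 34 to 80 mm above the table; the point is 57 mm above the table, 25 mm behind the plunger's axis; it is 25 mm short of notch along y when the stop is seated
- plunger (a joint): height of the spring plunger in the stop, m: 0 to -0.001 while it rides on the bar, about -0.006 when it has dropped into the notch, positive if it is pulled up
- plunger_top (a point): centre of the top of the plunger's steel knob (18 mm wide, 9 mm high) above the middle of the stop: 96 mm above the table while riding, 91 mm when dropped. Not to be touched
- pad_front (a point): cork pad on the front of the stop, 90 wide x 8 thick x 40 mm high, facing the bottle; this point is the centre of its front face, 57 mm above the table, 33 mm ahead of the plunger's axis. Not to be touched
- bottle: full wine bottle lying loose in the cradle, 74 mm across, 300 mm long, dark glass; origin at the centre of its base, 68 mm above the table, neck along +y; its base is 29 mm or more ahead of the pad when the stop is seated
- half_bottle: small wine bottle standing beyond the jig, 60 mm across, 230 mm high; origin at the centre of its foot
- glass: stemmed wine glass standing beyond the jig, 72 mm across, 190 mm high; origin at the centre of its foot
- label_roll: roll of paper labels standing on the robot's side of the jig, 90 mm across, 60 mm high; origin at the centre of its underside

How it is judged:
By the outcome, as a careful person would: the job done as asked, in the order asked, and still so for the second after the job is handed in, with the robot touching nothing.
It also fails if it takes over 54 s, if anything falls off the work surface, if the arm or the gripper's body presses on something with over 40 N, if the wrist force passes 120 N, or if a joint passes its speed limit or range.

### The arm

A 7-joint arm with a two-finger parallel gripper is mounted at the origin on the work surface. World frame = base frame: x ahead of the robot, y to its left, z up, the work surface at z = 0. Lengths are in m, angles in rad, forces in N, time in s.
With the tool pointing down it reaches from about 0.4 to 0.9 m from the base axis. Payload 5.6 kg.
Tool frame: the origin (TCP) lies at the very end of the fingers, on their centre line; the grasp point (between the pads) lies 19 mm behind it; z points along the fingers, y is the line along which they close (so a half turn about z gives the same grasp; the last joint's range is limited). The gripper opens to 92 mm and grips with 3 to 60 N. Pads are 20 mm wide; open, the fingers measure 128 mm over their backs; the gripper's body (75 mm by 189 mm) begins 69 mm behind the grasp point.
Start: joints at [-1.383, 0.468, -0.012, 1.603, 0.006, 1.071, -0.056], TCP at [0.149, 0.633, 0.215] pointing down, gripper open.
Joint ranges: [-2.53, 2.53], [-0.31, 2.02], [-1.57, 1.55], [0.28, 2.44], [-1.29, 4.43], [0.15, 1.84], [-2.92, 2.92]. Speed limits (rad/s): [2.57, 2.57, 3.14, 3.14, 3.14, 3.14, 3.14].

### API

Orientations are given as a unit quaternion [w, x, y, z].
In Python, from plant import * gives the robot as it stands.
- The arm moves only by the shell command python3 -m pendant 'ROWS'. ROWS is JSON, a list of rows, each an object of numbers: "tx", "ty", "tz": the shift along the tool's x, y, z in m; "wx", "wy", "wz": the turn, a rotation vector about the tool's x, y, z in degrees; "jaw": the closure, from 0 (fully open) to 1 (shut). A call has 1 to 5 rows; each row is the pose to reach, as a shift and turn from the pose commanded when the call began, along the tool's axes at that moment; what a row does not reach only later rows make up. A row lasts 1/8 s, in which the tool goes at most 62.5 mm and 10.7 degrees, less where a joint would pass 70% of its speed; a pose out of reach is approached as far as the arm can. A call with a gripper value outside its range is refused whole. The fingers move at their own pace and stop on an object; the grip force is fixed at half the most. Time passes only in rows, so rows that repeat a pose let the fingers close. It gives the time, the measured TCP pose, the force, the opening and the grip force at its end, in the units of the state.
- get_state(): the state, without advancing time (a new reading comes with each control period).
- get_image(name): name is "scene" or "top"; returns a dict with "img" (420x560x3 uint8, blue, green, red), "mtx" (3x3 intrinsics, pixels), "R" (3x3) and "t" (3): a world point X has camera coordinates R X + t. Camera axes: x right, y down, z forward; pixel columns grow to the right and rows downward; lengths in m; the calibration is good to about 2 mm. A picture is of the moment at which its call begins. There is no depth.
- finish_job(): hands the job in; it is judged then, once.
Trained networks look in the newest picture that a camera, given by its name, has taken for a name from the list of things; names that differ only in an ending like _2 or _b are one class to them, and where a whole thing is asked for, a point or a joint stands for the part that bears it (a point fixed in the world has none). Each returns a list of dicts, best first, with "score" (0 to 1); they miss things now and then, are a little off and sometimes report something else, mostly with a low value. They report only what shows in the picture. A call takes as long as a camera call.
- cut_out(camera, query): "pixels" (420x560 bool, what is visible of it).
- tip_of(camera, query): "centre" ([x, y, z] in m, in the coordinates of the camera as it stood for that picture, good to about 4 mm: a listed point, or the origin of a listed thing).
The state is a dict: "time": time; "qpos": joint angles; "qd": joint speeds; "joint_efforts": joint torques, N m; "tcp_pos": TCP position; "tool_rot": TCP orientation; "contact_force": force on the tool from outside, world axes, zero at the start; "wrist_torque": the same for the moment, N m; "finger_gap": finger opening in m; "grip_force": force on a finger pad.
Only numpy, scipy, OpenCV 4.12 (cv2) and the standard library are available. Lean on these libraries where they do the work, as an engineer would, in place of code of your own. Each camera call takes 0.05 s, during which the arm holds its last target. There are 200 camera calls.

## Working session

There is one attempt and no reset: what is moved stays moved. The work goes in short steps, Python scripts to look and compute and a shell command to move; the robot and the scene stay as the last step left them, time stands still between calls to the robot, and variables do not carry over. Pictures are saved under pics/ and viewed, at most 10 in all, crops included, and the job is handed in when it is done.

```bash
mkdir -p pics; cat > h.py <<'E'
from plant import *
import numpy as np, cv2
from scipy.spatial.transform import Rotation as Ro
def tips(names,cams=("scene","top")):
    for c in cams:
        im=get_image(c)
        for n in names:
            for r in tip_of(c,n)[:2]:
                w=im["R"].T@(np.array(r["centre"])-im["t"])
                print(c,n,round(r["score"],2),w.round(4))
def tool():
    s=get_state(); q=s["tool_rot"]; return s,np.array(s["tcp_pos"]),Ro.from_quat([q[1],q[2],q[3],q[0]])
E
python3 - <<'E'
from h import *
for c in("scene","top"): cv2.imwrite(f"pics/{c}1.png",get_image(c)["img"])
tips(["jig","notch","index_bar","stop_back","plunger_top","pad_front","bottle","label_roll","half_bottle","glass"])
s,p,R=tool(); print(s["time"],p,R.as_matrix().round(3),s["contact_force"])
E
```

```text
scene jig 0.98 [0.5711 0.0616 0.0014]
scene notch 0.97 [0.5786 0.0473 0.0297]
scene index_bar 0.78 [0.5801 0.05   0.0172]
scene stop_back 0.75 [ 0.6069 -0.1225  0.0563]
scene plunger_top 0.38 [ 0.5973 -0.0993  0.0967]
scene plunger_top 0.27 [0.5747 0.0613 0.0013]
scene pad_front 0.56 [ 0.5988 -0.0627  0.0587]
scene bottle 0.58 [0.5588 0.1714 0.0686]
scene bottle 0.43 [ 0.3751  0.2131 -0.0011]
scene label_roll 0.65 [ 0.3733  0.209  -0.0038]
scene half_bottle 0.72 [ 0.7174  0.3364 -0.0029]
scene glass 0.91 [ 0.8036 -0.0258  0.0041]
top jig 0.65 [ 0.5742  0.0615 -0.0043]
top jig 0.29 [ 0.6031 -0.1202  0.0598]
top index_bar 0.96 [0.5772 0.0575 0.0195]
top stop_back 0.93 [ 0.6043 -0.1174  0.0588]
top stop_back 0.38 [0.5753 0.0512 0.0304]
top plunger_top 0.58 [ 0.6045 -0.0958  0.0933]
top pad_front 0.85 [ 0.5957 -0.063   0.0595]
top pad_front 0.53 [ 0.5752  0.0619 -0.    ]
top bottle 0.62 [0.5562 0.1775 0.0698]
top bottle 0.58 [ 0.6076 -0.1188  0.0591]
top label_roll 0.96 [0.3737 0.2138 0.0042]
top half_bottle 0.76 [ 7.207e-01  3.374e-01 -7.000e-04]
top half_bottle 0.57 [ 0.8083 -0.0303 -0.0016]
top glass 0.72 [ 0.8072 -0.0266 -0.0034]
top glass 0.65 [ 0.5765  0.0638 -0.0041]
1.2 [0.14874028 0.63274826 0.21459836] [[-0.973  0.229  0.   ]
 [ 0.229  0.973  0.   ]
 [-0.     0.    -1.   ]] [-0.49647818 -0.61013142 -0.11149553]
```

View pics/scene1.png

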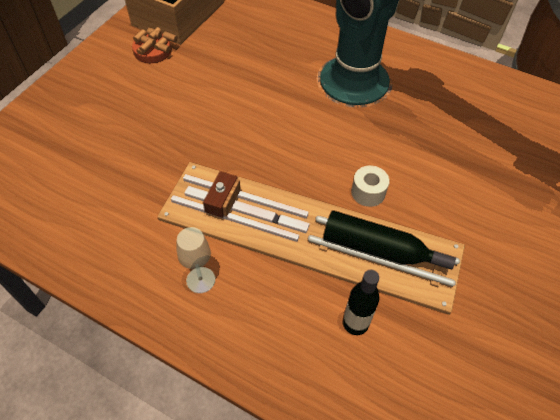

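View pics/top1.png

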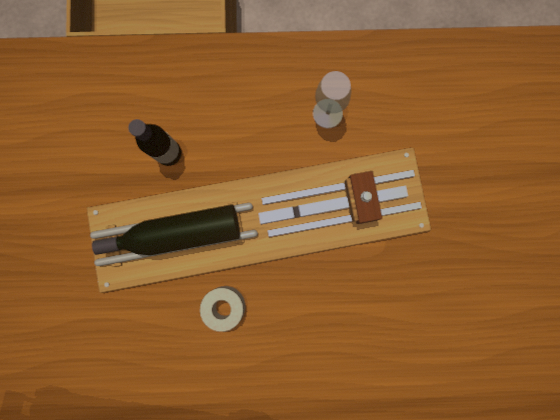

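The top view shows the stop at about (366,197), the notch at (296,212) and the bottle base at (238,222). The stop has to go left in that picture. Next I refine the rail axis and the notch.

```bash
cat >> h.py <<'E'
def plane(im,px,z):
    px=np.atleast_2d(px).astype(float); d=np.c_[px,np.ones(len(px))]@np.linalg.inv(im["mtx"]).T@im["R"]
    o=-im["R"].T@im["t"]; return (o+d*((z-o[2])/d[:,2])[:,None])[:,:2]
E
python3 - <<'E'
from h import *
for c in("scene","top"):
    im=get_image(c)
    for q,z in(("jig",.018),("index_bar",.03),("stop",.08)):
        r=cut_out(c,q)
        if not r: print(c,q,"none"); continue
        m=r[0]["pixels"]; yx=np.argwhere(m); w=plane(im,yx[:,::-1],z)
        (cx,cy),sz,a=cv2.minAreaRect((w*1000).astype(np.float32)); print(c,q,round(r[0]["score"],2),cx,cy,sz,a)
    if c=="top":
        g=im["img"][150:260,240:440]; cv2.imwrite("pics/t2.png",cv2.resize(g,None,fx=4,fy=4,interpolation=cv2.INTER_CUBIC))
E
```

```text
scene jig 0.86 568.4296875 131.9054718017578 (204.52291870117188, 742.1356201171875) 9.309009552001953
scene index_bar 0.62 594.5391235351562 -31.834762573242188 (32.37860107421875, 328.24493408203125) 9.330130577087402
scene stop 0.79 613.163818359375 -83.87570190429688 (125.98270416259766, 70.53977966308594) 9.333477973937988
top jig 0.63 565.1265869140625 133.41604614257812 (192.48294067382812, 741.2874145507812) 9.127220153808594
top index_bar 0.62 592.0175170898438 -32.27159118652344 (29.26279640197754, 330.84564208984375) 8.959486961364746
top stop 0.57 600.098876953125 -88.99443054199219 (104.33830261230469, 63.596107482910156) 8.874471664428711
```

View pics/t2.png

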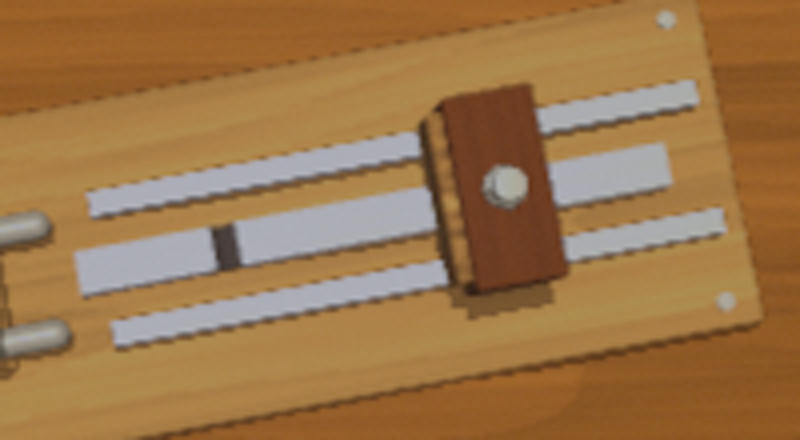

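```bash
python3 - <<'E'
from h import *
im=get_image("top"); a=np.deg2rad(9.1); u=np.array([-np.sin(a),np.cos(a)]); v=np.array([np.cos(a),np.sin(a)])
o=np.array([.5655,.133])-.07*u
f=lambda x,y,z:plane(im,[240+x/4-.4,150+y/4-.4],z)[0]
for n,w in(("notch",f(227,247,.03)),("notch in",f(240,245,.03)),("notch out",f(213,250,.03)),("knob",f(506,183,.096)),("backtop",f(549,178,.08)),("fronttop",f(458,194,.08)),("railA",f(697,93,.032)),("railB",f(725,221,.032))):
    d=w-o; print(n,w.round(4),"jig",(d@v).round(4),(d@u).round(4))
s,p,R=tool()
back=f(549,178,.08); back=o+u*((back-o)@u)
goal=np.r_[back-u*.048,.215]
y=np.array([u[0],u[1],0]); z=np.array([0,0,-1.]); x=np.cross(y,z)
G=Ro.from_matrix(np.c_[x,y,z])
print("goal",goal,"shift tool",R.inv().apply(goal-p),"turn",np.rad2deg((R.inv()*G).as_rotvec()))
E
```

```text
notch [0.5775 0.0495] jig -0.0013 -0.0144
notch in [0.5784 0.0423] jig -0.0016 -0.0216
notch out [0.5761 0.0572] jig -0.0016 -0.0066
knob [ 0.6016 -0.0936] jig -0.0001 -0.1594
backtop [ 0.6054 -0.1187] jig -0.0004 -0.1849
fronttop [ 0.5982 -0.0709] jig 0.0001 -0.1365
railA [ 0.6555 -0.2111] jig 0.0345 -0.284
railB [ 0.5845 -0.223 ] jig -0.0375 -0.2845
goal [ 0.6134044  -0.16607715  0.215     ] shift tool [-6.35160835e-01 -6.71307315e-01 -3.93285538e-04] turn [-1.13364115e-03  1.34381655e-03 -2.23279913e+01]
```

```bash
python3 -m pendant '[{"tx":-0.21,"ty":-0.22,"jaw":1},{"tx":-0.21,"ty":-0.22,"jaw":1},{"tx":-0.21,"ty":-0.22,"jaw":1},{"tx":-0.21,"ty":-0.22,"jaw":1},{"tx":-0.21,"ty":-0.22,"jaw":1}]'; python3 -m pendant '[{"tx":-0.21,"ty":-0.22,"jaw":1},{"tx":-0.21,"ty":-0.22,"jaw":1},{"tx":-0.21,"ty":-0.22,"jaw":1},{"tx":-0.21,"ty":-0.22,"jaw":1},{"tx":-0.21,"ty":-0.22,"jaw":1}]'
```

```text
invalid input at $[0]: expected keys tx, ty, tz, wx, wy, wz, jaw
invalid input at $[0]: expected keys tx, ty, tz, wx, wy, wz, jaw
```

```bash
python3 -m pendant '[{"tx":-0.06,"ty":-0.06,"tz":0,"wx":0,"wy":0,"wz":0,"jaw":1},{"tx":-0.1,"ty":-0.1,"tz":0,"wx":0,"wy":0,"wz":0,"jaw":1},{"tx":-0.14,"ty":-0.14,"tz":0,"wx":0,"wy":0,"wz":0,"jaw":1},{"tx":-0.18,"ty":-0.18,"tz":0,"wx":0,"wy":0,"wz":0,"jaw":1},{"tx":-0.21,"ty":-0.22,"tz":0,"wx":0,"wy":0,"wz":0,"jaw":1}]'; python3 -m pendant '[{"tx":-0.04,"ty":-0.04,"tz":0,"wx":0,"wy":0,"wz":0,"jaw":1},{"tx":-0.08,"ty":-0.08,"tz":0,"wx":0,"wy":0,"wz":0,"jaw":1},{"tx":-0.12,"ty":-0.12,"tz":0,"wx":0,"wy":0,"wz":0,"jaw":1},{"tx":-0.16,"ty":-0.17,"tz":0,"wx":0,"wy":0,"wz":0,"jaw":1},{"tx":-0.21,"ty":-0.22,"tz":0,"wx":0,"wy":0,"wz":0,"jaw":1}]'
cat > go.py <<'E'
from h import *
import sys
g=np.array([float(v) for v in sys.argv[1:4]]); s,p,R=tool(); a=np.deg2rad(9.1)
y=np.array([-np.sin(a),np.cos(a),0]); z=np.array([0,0,-1.]); G=Ro.from_matrix(np.c_[np.cross(y,z),y,z])
print(s["time"],p.round(4),"shift",R.inv().apply(g-p).round(4),"turn",np.rad2deg((R.inv()*G).as_rotvec()).round(2),"gap",s["finger_gap"],"F",np.round(s["contact_force"],2))
E
python3 go.py .6134 -.166 .215
```

```text
time: 2.28
tcp_pos: [0.3043, 0.3685, 0.2149]
tool_rot: [0.0, 0.116, 0.993, 0.0]
contact_force: [0.0, -0.4, 0.2]
finger_gap: 0.044
grip_force: 0.0
time: 2.9
tcp_pos: [0.4524, 0.1149, 0.2151]
tool_rot: [0.0, 0.115, 0.993, 0.001]
contact_force: [1.0, 1.2, 0.9]
finger_gap: 0.0003
grip_force: 0.0
2.9 [0.4524 0.1149 0.2151] shift [-0.2209 -0.2368 -0.    ] turn [  0.05   0.06 -22.3 ] gap 0.00029998921390500034 F [0.96 1.21 0.94]
```

```bash
python3 -m pendant '[{"tx":-0.04,"ty":-0.04,"tz":0,"wx":0,"wy":0,"wz":-7,"jaw":1},{"tx":-0.08,"ty":-0.08,"tz":0,"wx":0,"wy":0,"wz":-14,"jaw":1},{"tx":-0.12,"ty":-0.13,"tz":0,"wx":0,"wy":0,"wz":-22.3,"jaw":1},{"tx":-0.16,"ty":-0.17,"tz":0,"wx":0,"wy":0,"wz":-22.3,"jaw":1},{"tx":-0.2,"ty":-0.21,"tz":0,"wx":0,"wy":0,"wz":-22.3,"jaw":1}]'; python3 -m pendant '[{"tx":0,"ty":0,"tz":0,"wx":0,"wy":0,"wz":0,"jaw":1},{"tx":0,"ty":0,"tz":0,"wx":0,"wy":0,"wz":0,"jaw":1}]'
python3 go.py .6134 -.166 .05
```

```text
time: 3.52
tcp_pos: [0.5994, -0.1352, 0.2148]
tool_rot: [0.0, -0.079, 0.997, 0.0]
contact_force: [0.5, 0.7, 0.8]
finger_gap: 0.0001
grip_force: 0.0
time: 3.78
tcp_pos: [0.598, -0.133, 0.2142]
tool_rot: [-0.0, -0.079, 0.997, 0.0]
contact_force: [0.4, 0.3, 0.2]
finger_gap: 0.0005
grip_force: 0.0
3.775 [ 0.598  -0.133   0.2142] shift [-0.0101 -0.0352  0.1641] turn [ 0.05 -0.05 -0.03] gap 0.0005452157360900875 F [0.42 0.35 0.17]
```

```bash
python3 -m pendant '[{"tx":-0.01,"ty":-0.035,"tz":0,"wx":0,"wy":0,"wz":0,"jaw":1},{"tx":-0.01,"ty":-0.035,"tz":0.04,"wx":0,"wy":0,"wz":0,"jaw":1},{"tx":-0.01,"ty":-0.035,"tz":0.07,"wx":0,"wy":0,"wz":0,"jaw":1},{"tx":-0.01,"ty":-0.035,"tz":0.07,"wx":0,"wy":0,"wz":0,"jaw":1}]'; python3 go.py .6134 -.166 .05
```

```text
time: 4.28
tcp_pos: [0.6121, -0.1639, 0.1426]
tool_rot: [-0.002, -0.08, 0.997, 0.001]
contact_force: [-0.4, -0.0, 0.3]
finger_gap: 0.0006
grip_force: 0.0
4.275 [ 0.6121 -0.1639  0.1426] shift [-0.0013 -0.0025  0.0926] turn [ 0.15 -0.24  0.11] gap 0.0005878608988127544 F [-0.36 -0.04  0.29]
```

```bash
python3 -m pendant '[{"tx":-0.001,"ty":-0.003,"tz":0.04,"wx":0,"wy":0,"wz":0,"jaw":1},{"tx":-0.001,"ty":-0.003,"tz":0.07,"wx":0,"wy":0,"wz":0,"jaw":1},{"tx":-0.001,"ty":-0.003,"tz":0.092,"wx":0,"wy":0,"wz":0,"jaw":1},{"tx":-0.001,"ty":-0.003,"tz":0.092,"wx":0,"wy":0,"wz":0,"jaw":1},{"tx":-0.001,"ty":-0.003,"tz":0.092,"wx":0,"wy":0,"wz":0,"jaw":1}]'; python3 go.py .6134 -.166 .05; python3 - <<'E'
from h import *
im=get_image("scene")["img"]; cv2.imwrite("pics/s3.png",cv2.resize(im[120:270,140:340],None,fx=4,fy=4))
E
```

```text
time: 4.9
tcp_pos: [0.6164, -0.1695, 0.0541]
tool_rot: [0.001, -0.079, 0.997, -0.0]
contact_force: [0.4, -0.3, -0.3]
finger_gap: 0.0004
grip_force: 0.0
4.9 [ 0.6164 -0.1695  0.0541] shift [0.0024 0.0039 0.0041] turn [-0.04  0.12 -0.01] gap 0.00041052919777295836 F [ 0.38 -0.31 -0.28]
```

View pics/s3.png

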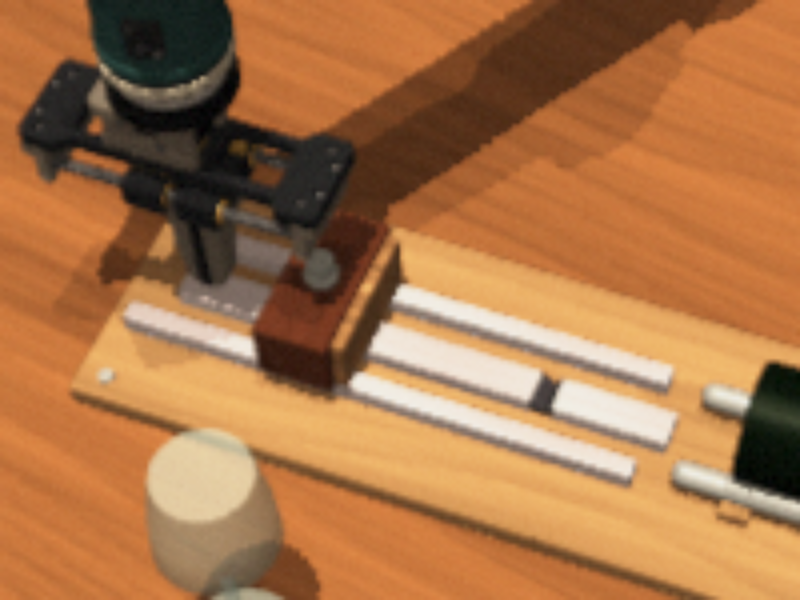

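```bash
cat > j.py <<'E'
from h import *
a=np.deg2rad(9.1); u=np.array([-np.sin(a),np.cos(a)]); v=np.array([np.cos(a),np.sin(a)]); o=np.array([.5655,.133])-.07*u
s,p,R=tool(); d=p[:2]-o; F=np.array(s["contact_force"]); print("t",s["time"],"jig x",(d@v).round(4),"y",(d@u).round(4),"z",p[2].round(4),"Fpush",(-F[:2]@u).round(2),"vel",np.abs(s["qd"]).max().round(4))
E
python3 -m pendant '[{"tx":0,"ty":0.01,"tz":0,"wx":0,"wy":0,"wz":0,"jaw":1},{"tx":0,"ty":0.02,"tz":0,"wx":0,"wy":0,"wz":0,"jaw":1},{"tx":0,"ty":0.03,"tz":0,"wx":0,"wy":0,"wz":0,"jaw":1},{"tx":0,"ty":0.03,"tz":0,"wx":0,"wy":0,"wz":0,"jaw":1}]' >/dev/null; python3 j.py;python3 -m pendant '[{"tx":0,"ty":0.005,"tz":0,"wx":0,"wy":0,"wz":0,"jaw":1},{"tx":0,"ty":0.01,"tz":0,"wx":0,"wy":0,"wz":0,"jaw":1},{"tx":0,"ty":0.015,"tz":0,"wx":0,"wy":0,"wz":0,"jaw":1},{"tx":0,"ty":0.02,"tz":0,"wx":0,"wy":0,"wz":0,"jaw":1}]'>/dev/null; python3 j.py;python3 -m pendant '[{"tx":0,"ty":0.005,"tz":0,"wx":0,"wy":0,"wz":0,"jaw":1},{"tx":0,"ty":0.01,"tz":0,"wx":0,"wy":0,"wz":0,"jaw":1},{"tx":0,"ty":0.015,"tz":0,"wx":0,"wy":0,"wz":0,"jaw":1},{"tx":0,"ty":0.02,"tz":0,"wx":0,"wy":0,"wz":0,"jaw":1}]'>/dev/null; python3 j.py
```

```text
t 5.45 jig x 0.0017 y -0.2047 z 0.0526 Fpush -0.94 vel 0.0169
t 5.95 jig x 0.0013 y -0.1886 z 0.0528 Fpush 5.33 vel 0.065
t 6.45 jig x 0.0013 y -0.1687 z 0.0528 Fpush 5.61 vel 0.0673
```

```bash
for i in 1; do python3 -m pendant '[{"tx":0,"ty":0.006,"tz":0,"wx":0,"wy":0,"wz":0,"jaw":1},{"tx":0,"ty":0.012,"tz":0,"wx":0,"wy":0,"wz":0,"jaw":1},{"tx":0,"ty":0.018,"tz":0,"wx":0,"wy":0,"wz":0,"jaw":1},{"tx":0,"ty":0.024,"tz":0,"wx":0,"wy":0,"wz":0,"jaw":1},{"tx":0,"ty":0.03,"tz":0,"wx":0,"wy":0,"wz":0,"jaw":1}]' >/dev/null; done; python3 j.py;python3 -m pendant '[{"tx":0,"ty":0.006,"tz":0,"wx":0,"wy":0,"wz":0,"jaw":1},{"tx":0,"ty":0.012,"tz":0,"wx":0,"wy":0,"wz":0,"jaw":1},{"tx":0,"ty":0.018,"tz":0,"wx":0,"wy":0,"wz":0,"jaw":1},{"tx":0,"ty":0.024,"tz":0,"wx":0,"wy":0,"wz":0,"jaw":1},{"tx":0,"ty":0.03,"tz":0,"wx":0,"wy":0,"wz":0,"jaw":1}]'>/dev/null; python3 j.py;python3 -m pendant '[{"tx":0,"ty":0.005,"tz":0,"wx":0,"wy":0,"wz":0,"jaw":1},{"tx":0,"ty":0.01,"tz":0,"wx":0,"wy":0,"wz":0,"jaw":1},{"tx":0,"ty":0.015,"tz":0,"wx":0,"wy":0,"wz":0,"jaw":1},{"tx":0,"ty":0.015,"tz":0,"wx":0,"wy":0,"wz":0,"jaw":1}]'>/dev/null; python3 j.py; python3 - <<'E'
from h import *
im=get_image("scene")["img"]; cv2.imwrite("pics/s4.png",cv2.resize(im[120:270,140:340],None,fx=4,fy=4))
tips(["notch","stop_back","pad_front","plunger_top"])
E
```

```text
t 7.075 jig x 0.0013 y -0.139 z 0.0528 Fpush 6.41 vel 0.0802
t 7.7 jig x 0.0013 y -0.1089 z 0.0527 Fpush 6.22 vel 0.0815
t 8.2 jig x 0.0013 y -0.0916 z 0.0527 Fpush 1.46 vel 0.0095
scene notch 0.89 [0.5755 0.0488 0.0292]
scene stop_back 0.77 [ 0.591  -0.0079  0.0596]
scene stop_back 0.18 [7.187e-01 3.358e-01 7.000e-04]
scene pad_front 0.78 [0.5788 0.0487 0.0594]
scene plunger_top 0.48 [0.5837 0.01   0.0928]
top notch 0.95 [0.5785 0.0508 0.0298]
top stop_back 0.95 [ 0.589  -0.0107  0.0584]
top stop_back 0.32 [0.5532 0.1817 0.0683]
top pad_front 0.9 [0.579  0.047  0.0613]
top plunger_top 0.51 [0.5846 0.0172 0.0963]
```

View pics/s4.png

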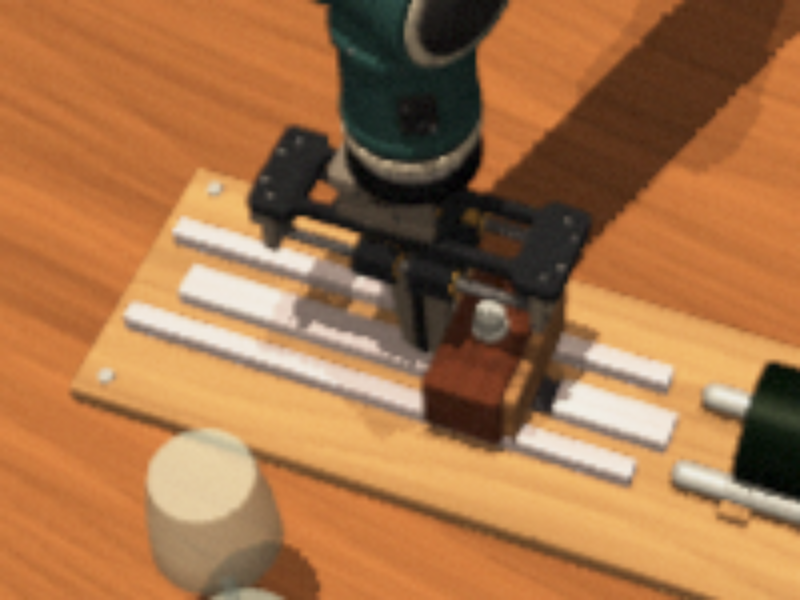

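```bash
python3 -m pendant '[{"tx":0,"ty":0.004,"tz":0,"wx":0,"wy":0,"wz":0,"jaw":1},{"tx":0,"ty":0.008,"tz":0,"wx":0,"wy":0,"wz":0,"jaw":1},{"tx":0,"ty":0.012,"tz":0,"wx":0,"wy":0,"wz":0,"jaw":1},{"tx":0,"ty":0.016,"tz":0,"wx":0,"wy":0,"wz":0,"jaw":1},{"tx":0,"ty":0.02,"tz":0,"wx":0,"wy":0,"wz":0,"jaw":1}]'>/dev/null; python3 j.py; python3 -m pendant '[{"tx":0,"ty":0.001,"tz":0,"wx":0,"wy":0,"wz":0,"jaw":1},{"tx":0,"ty":0.002,"tz":0,"wx":0,"wy":0,"wz":0,"jaw":1}]'>/dev/null; python3 j.py
```

```text
t 9.375 jig x 0.0013 y -0.072 z 0.0526 Fpush 4.26 vel 0.0526
t 9.625 jig x 0.0014 y -0.0689 z 0.0526 Fpush 2.13 vel 0.0126
```

```bash
python3 -m pendant '[{"tx":0,"ty":0.001,"tz":0,"wx":0,"wy":0,"wz":0,"jaw":1},{"tx":0,"ty":0.002,"tz":0,"wx":0,"wy":0,"wz":0,"jaw":1}]'>/dev/null; python3 j.py; python3 -m pendant '[{"tx":0,"ty":0.001,"tz":0,"wx":0,"wy":0,"wz":0,"jaw":1},{"tx":0,"ty":0.002,"tz":0,"wx":0,"wy":0,"wz":0,"jaw":1}]'>/dev/null; python3 j.py
```

```text
t 9.875 jig x 0.0014 y -0.0671 z 0.0526 Fpush 1.57 vel 0.0127
t 10.125 jig x 0.0014 y -0.0654 z 0.0526 Fpush 2.06 vel 0.014
```

```bash
python3 -m pendant '[{"tx":0,"ty":0.001,"tz":0,"wx":0,"wy":0,"wz":0,"jaw":1},{"tx":0,"ty":0.002,"tz":0,"wx":0,"wy":0,"wz":0,"jaw":1}]'>/dev/null; python3 j.py; python3 -m pendant '[{"tx":0,"ty":0.001,"tz":0,"wx":0,"wy":0,"wz":0,"jaw":1},{"tx":0,"ty":0.001,"tz":0,"wx":0,"wy":0,"wz":0,"jaw":1}]'>/dev/null; python3 j.py
```

```text
t 10.375 jig x 0.0014 y -0.0631 z 0.0526 Fpush 0.96 vel 0.0157
t 10.625 jig x 0.0017 y -0.0616 z 0.0527 Fpush -0.25 vel 0.0043
```

```bash
python3 -m pendant '[{"tx":0,"ty":0.001,"tz":0,"wx":0,"wy":0,"wz":0,"jaw":1},{"tx":0,"ty":0.001,"tz":0,"wx":0,"wy":0,"wz":0,"jaw":1}]'>/dev/null; python3 j.py
```

```text
t 10.875 jig x 0.0015 y -0.0611 z 0.0526 Fpush 0.24 vel 0.0029
```

```bash
python3 - <<'E'
from h import *
im=get_image("scene")["img"]; a=cv2.resize(im[185:245,210:290],(800,600),interpolation=cv2.INTER_CUBIC); cv2.imwrite("pics/s5.png",a)
tips(["stop_back","pad_front","plunger_top"])
E
```

```text
scene stop_back 0.9 [0.5808 0.0243 0.0581]
scene pad_front 0.78 [0.5717 0.0842 0.0611]
top stop_back 0.66 [ 0.7198  0.3357 -0.0051]
top stop_back 0.64 [0.5836 0.0272 0.0579]
top pad_front 0.86 [0.5709 0.0822 0.0615]
top plunger_top 0.53 [0.5778 0.0532 0.0894]
```

View pics/s5.png

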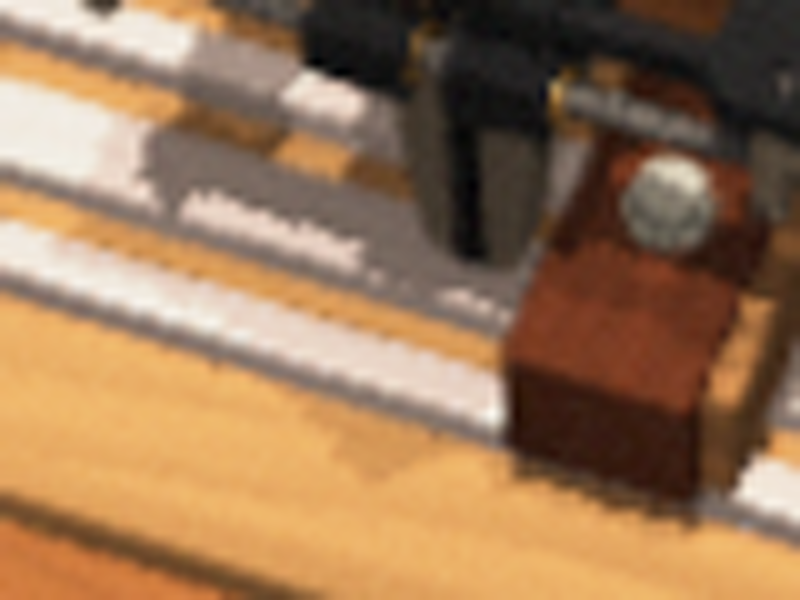

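The stop has jumped ahead of the fingers: there's a gap at about (540,220), and the knob sits low. I'll back off, lift and verify.

```bash
python3 -m pendant '[{"tx":0,"ty":-0.01,"tz":0,"wx":0,"wy":0,"wz":0,"jaw":1},{"tx":0,"ty":-0.03,"tz":0,"wx":0,"wy":0,"wz":0,"jaw":1},{"tx":0,"ty":-0.05,"tz":0,"wx":0,"wy":0,"wz":0,"jaw":1},{"tx":0,"ty":-0.07,"tz":0,"wx":0,"wy":0,"wz":0,"jaw":1},{"tx":0,"ty":-0.09,"tz":0,"wx":0,"wy":0,"wz":0,"jaw":1}]'>/dev/null; python3 -m pendant '[{"tx":0,"ty":-0.04,"tz":-0.02,"wx":0,"wy":0,"wz":0,"jaw":1},{"tx":0,"ty":-0.05,"tz":-0.06,"wx":0,"wy":0,"wz":0,"jaw":1},{"tx":0,"ty":-0.05,"tz":-0.1,"wx":0,"wy":0,"wz":0,"jaw":1},{"tx":0,"ty":-0.05,"tz":-0.14,"wx":0,"wy":0,"wz":0,"jaw":1},{"tx":0,"ty":-0.05,"tz":-0.14,"wx":0,"wy":0,"wz":0,"jaw":1}]'; python3 j.py; python3 - <<'E'
from h import *
im=get_image("top")["img"]; cv2.imwrite("pics/t6.png",cv2.resize(im[150:260,240:440],None,fx=4,fy=4,interpolation=cv2.INTER_CUBIC))
im=get_image("scene")["img"]; cv2.imwrite("pics/s6.png",cv2.resize(im[170:260,200:320],None,fx=6,fy=6,interpolation=cv2.INTER_CUBIC))
tips(["stop_back","pad_front","plunger_top","bottle"])
E
```

```text
time: 12.58
tcp_pos: [0.6118, -0.1365, 0.1962]
tool_rot: [0.003, -0.079, 0.997, -0.001]
contact_force: [-0.3, -0.6, -0.2]
finger_gap: 0.0003
grip_force: 0.0
t 12.575 jig x 0.0031 y -0.2034 z 0.1962 Fpush 0.58 vel 0.0577
scene stop_back 0.57 [0.5802 0.0246 0.0573]
scene pad_front 0.68 [0.575  0.0831 0.0607]
scene pad_front 0.23 [0.5579 0.1745 0.0658]
scene plunger_top 0.59 [0.5791 0.0497 0.0914]
scene bottle 0.65 [0.5574 0.1742 0.0693]
top stop_back 0.62 [0.5824 0.026  0.0586]
top pad_front 0.67 [0.5707 0.0856 0.0598]
top plunger_top 0.58 [0.5798 0.0538 0.0901]
top plunger_top 0.46 [0.5816 0.0277 0.0579]
top bottle 0.79 [0.5552 0.1796 0.0672]
top bottle 0.26 [0.5736 0.05   0.0322]
```

View pics/t6.png

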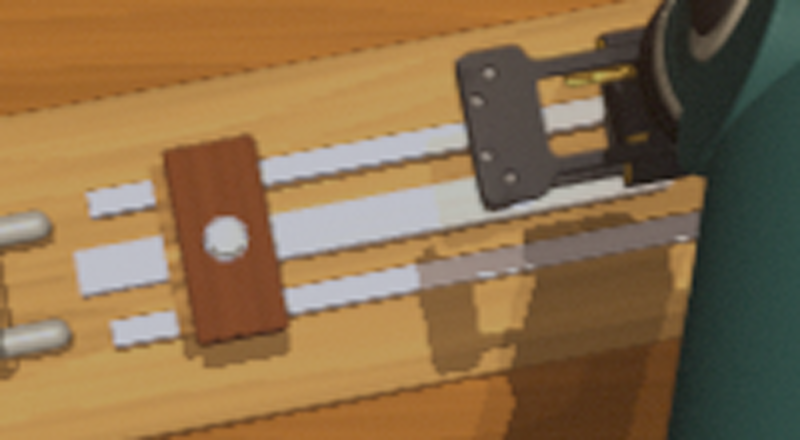

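View pics/s6.png

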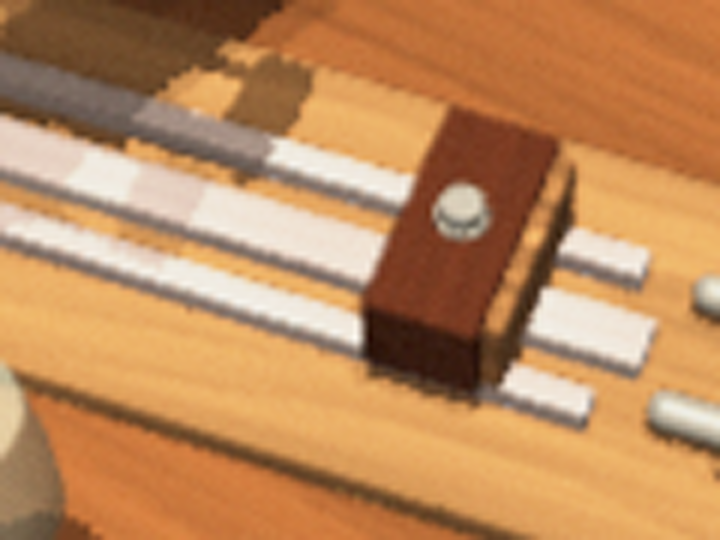

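In the top view the knob, at (226,238), stands over the notch seen earlier at (227,247). It reads about 0.091 m high, so the plunger has dropped. The arm is clear of everything and the bottle hasn't moved.

```bash
python3 -c "
from plant import *
print(finish_job())"
```

```text
the job is handed in; nothing more can be done
None
```

The end stop is seated in the notch: its plunger has dropped, the arm is clear of the jig, and I handed the job in at about 13 s of the 54 s allowed (no verdict was returned).

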